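# Make up the tea set

## Task

Make up the tea set for service: hang each tea strainer in the teapot it fits, then close both teapots and the sugar bowl, each with its own lid seated flat. Leave the pots and the bowl standing where they are, and do not disturb the cup of coffee.

Things in the scene. Friction and masses are not known exactly. Their poses are not given: they have to be found in the camera images.
- large_teapot: The larger white china teapot, spout on one side and loop handle on the other (190 mm over both), belly 105 mm across. It stands loose and open on the worktop. Its short straight neck ends in a flat rim 92 mm above the worktop, 64 mm across outside, mouth 58 mm wide. Origin: centre of the underside, on the axis of the mouth; z up, x towards the spout.
- small_teapot: The smaller white china teapot, spout on one side and loop handle on the other (155 mm over both), belly 82 mm across. It stands loose and open on the worktop. Its short straight neck ends in a flat rim 78 mm above the worktop, 50 mm across outside, mouth 44 mm wide. Origin: centre of the underside, on the axis of the mouth; z up, x towards the spout.
- sugar_bowl: Low round white china bowl without spout or handle, 94 mm across the belly, rim 60 mm above the worktop, 88 mm across outside, mouth 80 mm wide; loose, open and empty. Origin: centre of the underside, z up.
- large_strainer: The larger tea strainer: slotted steel cup, 54 mm wide at the top, 44 at the foot, under a stiff black ring 66 mm across, 10 mm high, hole 50 mm. 72 mm tall; stands on its foot. Held by the ring from outside. The ring rests on top of the larger teapot's rim, the cup inside. Origin: centre of the underside, z up; hung home, 30 mm above the pot's origin.
- small_strainer: The smaller tea strainer: slotted steel cup, 40 mm wide at the top, 32 at the foot, under a stiff black ring 52 mm across, 10 mm high, hole 36 mm. 56 mm tall; stands on its foot. Held by the ring from outside. The ring rests on top of the smaller teapot's rim, the cup inside. Origin: centre of the underside, z up; hung home, 32 mm above the pot's origin.
- large_pot_lid: White china lid of the larger teapot, 70 mm across. Stands on its plug, 8 mm deep, 46 mm wide tapering to 35. Round knob on top to hold it by, 20 mm wide from 26 to 35 mm above the origin, top at 40. The plug goes into the hole of the strainer's ring as it hangs in the pot. Origin: centre of the plug's underside, z up; seated, 94 mm above the pot's origin.
- small_pot_lid: White china lid of the smaller teapot, 56 mm across. Stands on its plug, 8 mm deep, 32 mm wide tapering to 22. Round knob on top to hold it by, 20 mm wide from 26 to 35 mm above the origin, top at 40. The plug goes into the hole of the strainer's ring as it hangs in the pot. Origin: centre of the plug's underside, z up; seated, 80 mm above the pot's origin.
- sugar_lid: White china lid of the sugar bowl, 92 mm across. Stands on its plug, 6 mm deep, 75 mm wide tapering to 66. Round knob on top to hold it by, 20 mm wide from 24 to 33 mm above the origin, top at 38. The plug goes into the bowl's mouth. Origin: centre of the plug's underside, z up; seated, 54 mm above the bowl's origin.
- coffee_cup: White coffee cup, 63 mm across, 93 mm with its handle, 50 mm high, full of coffee, on a saucer at the right end of the worktop. To be left as it stands. Origin: underside, amid cup and handle.
There are look-alikes about, which are no part of the job. Leave any orange look-alike of the large_strainer alone.

How it is judged:
By the outcome, as a careful person would: the job done as asked, in the order asked, and still so for the second after the job is handed in, with the robot touching nothing.
It also fails if it takes over 128 s, if anything falls off the work surface, if the arm or the gripper's body presses on something with over 40 N, if the wrist force passes 120 N, or if a joint passes its speed limit or range.

## Robot

A 6-joint arm with a two-finger parallel gripper is mounted at the origin on a cart in front of the work surface, level with it; the furniture and walls round the work are solid. World frame = base frame: x ahead of the robot, y to its left, z up, the work surface at z = 0. Lengths are in m, angles in rad, forces in N, time in s.
With the tool pointing down it reaches from about 0.375 to 0.9 m from the base axis. Payload 3.1 kg.
Tool frame: the origin (TCP) lies at the very end of the fingers, on their centre line; the grasp point (between the pads) lies 19 mm behind it (ctrl.grip_point_offset is the distance from the TCP to the grasp point, in m); z points along the fingers, y is the line along which they close (so a half turn about z gives the same grasp; the last joint's range is limited). The gripper opens to 85 mm and grips with 20 to 120 N. Pads are 22 mm wide; open, the fingers measure 114 mm over their backs; the gripper's body (76 mm by 85 mm) begins 54 mm behind the grasp point. The pads swing forward as they close: fully open they stand 13 mm farther back than shut.
Start: joints at [1.024, 0.527, 1.433, -0, 1.181, -0.178], TCP at [0.225, 0.583, 0.231] pointing down, gripper open.
Joint ranges: [-3.08, 3.08], [-0.75, 2.2], [0.22, 2.44], [-1.43, 4.57], [0, 2.65], [-2.85, 2.85]. Speed limits (rad/s): [2.79, 2.79, 3.14, 3.14, 3.14, 3.14].

## Interface

Orientations are given as a unit quaternion [w, x, y, z].
In Python, from station import readout, cams, workorder, models, ctrl gives the robot as it stands. The module is installed in compiled form; this text tells all that it offers.
- The arm moves only by the shell command python3 -m inch 'ROWS' [FORCE]. ROWS is JSON, a list that holds one entry, the list of rows, each a list of 5 numbers: the shift along the world's x, y, z each as a share of 400 mm, from -1 to 1, then the turn about the world's z as a share of 90 degrees, from -1 to 1, then the opening, from -1 (shut) to 1 (fully open). In form: [[[dx, dy, dz, twist, jaw], ...]]. A call has 1 to 12 rows; each row is the pose to reach, as a shift and turn from the pose commanded when the call began; what a row does not reach only later rows make up. A row lasts 1/8 s, in which the tool goes at most 62.5 mm and 10.7 degrees, less where a joint would pass 70% of its speed; a pose out of reach is approached as far as the arm can. A call with a number of a shift or a turn outside -1 to 1 is refused whole. A call with a gripper value outside its range is refused whole. The fingers move at their own pace and stop on an object; FORCE is the grip in N (left out, the last holds). Time passes only in rows, so rows that repeat a pose let the fingers close. It gives the time, the measured TCP pose, the force, the opening and the grip force at its end, in the units of the state.
- readout.get_obs(): the state, without advancing time (a new reading comes with each control period).
- cams.grab_frame(name): name is "side" or "top"; returns a dict with "color" (384x512x3 uint8, blue, green, red), "depth" (384x512 float32, m along the optical axis (not along the pixel's ray), 0 where there is no reading), "mtx" (3x3 intrinsics, pixels), "R" (3x3) and "t" (3): a world point X has camera coordinates R X + t. Camera axes: x right, y down, z forward; pixel columns grow to the right and rows downward; lengths in m; the calibration is good to about 2 mm. A picture is of the moment at which its call begins.
- workorder.hand_in(): hands the job in; it is judged then, once.
Trained networks look in a picture, given as the dict that the camera call returned (one of the last four; its "shot" number tells which), for a name from the list of things; names that differ only in an ending like _2 or _b are one class to them, and where a whole thing is asked for, a point or a joint stands for the part that bears it (a point fixed in the world has none). Each returns a list of dicts, best first, with "score" (0 to 1); they miss things now and then, are a little off and sometimes report something else, mostly with a low value. They report only what shows in the picture. A call takes as long as a camera call. They do not tell look-alikes from the thing itself.
- models.silhouettes(picture, thing): "region" (384x512 bool, what is visible of it) and "rect" ([left, top, right, bottom] in pixels, round what is visible of it).
- models.tip_of(picture, thing): "point" ([column, row] in pixels: a listed point, or the origin of a listed thing).
The state is a dict: "clock": time; "joint_pos": joint angles; "joint_vel": joint speeds; "joint_efforts": joint torques, N m; "tool_pos": TCP position; "tcp_rot": TCP orientation; "contact_force": force on the tool from outside, world axes, zero at the start; "moment": the same for the moment, N m; "width": opening from 0.0 (shut) to 1.0 (fully open); "gripper_force": force on a finger pad.
Only numpy, scipy, OpenCV 4.12 (cv2) and the standard library are available. Lean on these libraries where they do the work, as an engineer would, in place of code of your own. Each camera call takes 0.05 s, during which the arm holds its last target. There are 200 camera calls.

## Working session

There is one attempt and no reset: what is moved stays moved. The work goes in short steps, Python scripts to look and compute and a shell command to move; the robot and the scene stay as the last step left them, time stands still between calls to the robot, and variables do not carry over. Pictures are saved under pics/ and viewed, at most 14 in all, crops included, and the job is handed in when it is done.

```bash
mkdir -p pics
cat > h.py <<'E'
import numpy as np, cv2
from station import readout, cams, models
def world(p,u,v,d):
    K=p["mtx"]; c=np.array([(u-K[0,2])/K[0,0]*d,(v-K[1,2])/K[1,1]*d,d])
    return p["R"].T@(c-p["t"])
def cloud(p,reg):
    vs,us=np.nonzero(reg&(p["depth"]>0)); d=p["depth"][vs,us]; K=p["mtx"]
    c=np.stack([(us-K[0,2])/K[0,0]*d,(vs-K[1,2])/K[1,1]*d,d],1)
    return (c-p["t"])@p["R"], us, vs
def ray(p,u,v,z):
    K=p["mtx"]; r=p["R"].T@np.array([(u-K[0,2])/K[0,0],(v-K[1,2])/K[1,1],1.]); o=-p["R"].T@p["t"]
    return o+r*(z-o[2])/r[2]
N="large_teapot small_teapot sugar_bowl large_strainer small_strainer large_pot_lid small_pot_lid sugar_lid coffee_cup".split()
E
python3 - <<'E'
from h import *
P={}
for n in("top","side"):
    p=P[n]=cams.grab_frame(n); cv2.imwrite(f"pics/{n}0.png",cv2.resize(p["color"],(800,600)))
    print(n,"cam at",(-p["R"].T@p["t"]).round(3))
    for t in N:
        for s in models.silhouettes(p,t)[:4]:
            if s["score"]<.25: continue
            X,u,v=cloud(p,s["region"])
            hi=X[:,2].max() if len(X) else 0
            print(t,round(s["score"],2),np.round(s["rect"]).astype(int),"med",np.median(X,0).round(3),"lo",np.percentile(X,2,0).round(3),"hi",np.percentile(X,98,0).round(3))
o=readout.get_obs();print(o["tool_pos"],o["tcp_rot"],o["clock"])
E
```

```text
top cam at [ 0.337 -0.052  1.107]
large_teapot 0.97 [327 125 371 185] med [ 0.651 -0.244  0.062] lo [ 0.58  -0.286  0.002] hi [ 0.719 -0.196  0.092]
small_teapot 0.77 [141 121 174 168] med [0.645 0.246 0.052] lo [0.591 0.208 0.002] hi [0.698 0.28  0.079]
sugar_bowl 0.87 [234 129 272 170] med [0.653 0.003 0.014] lo [ 0.601 -0.038  0.001] hi [0.686 0.042 0.061]
large_strainer 0.73 [386 148 418 176] med [ 0.64  -0.377  0.052] lo [ 0.603 -0.399 -0.002] hi [ 0.662 -0.339  0.075]
large_strainer 0.72 [338 223 366 254] med [ 0.448 -0.263  0.051] lo [ 0.415 -0.284 -0.002] hi [ 0.474 -0.225  0.075]
large_strainer 0.69 [288 138 314 164] med [ 0.662 -0.121  0.051] lo [ 0.62  -0.147 -0.002] hi [ 0.679 -0.089  0.075]
small_strainer 0.7 [117 204 141 224] med [0.46  0.3   0.049] lo [ 0.435  0.267 -0.002] hi [0.482 0.331 0.059]
large_pot_lid 0.72 [284 214 311 243] med [ 0.459 -0.128  0.014] lo [ 0.43  -0.16   0.007] hi [ 0.491 -0.097  0.039]
large_pot_lid 0.32 [232 130 273 170] med [0.652 0.003 0.015] lo [ 0.6   -0.04   0.001] hi [0.686 0.044 0.061]
small_pot_lid 0.59 [231 222 251 242] med [0.442 0.0
[... 1160 characters left out ...]
o [ 0.431 -0.159 -0.001] hi [ 0.492 -0.096  0.038]
large_pot_lid 0.54 [235 204 262 230] med [ 0.639 -0.005  0.027] lo [ 0.603 -0.039  0.002] hi [0.689 0.048 0.061]
small_pot_lid 0.58 [287 186 305 198] med [0.449 0.013 0.014] lo [ 0.419 -0.019  0.004] hi [0.468 0.032 0.042]
sugar_lid 0.94 [311 208 335 233] med [0.455 0.156 0.012] lo [0.408 0.113 0.005] hi [0.491 0.193 0.036]
sugar_lid 0.49 [289 183 304 200] med [0.45  0.014 0.014] lo [ 0.423 -0.016  0.007] hi [0.468 0.034 0.042]
coffee_cup 0.67 [212 114 230 131] med [ 0.468 -0.382  0.043] lo [ 0.436 -0.43   0.024] hi [ 0.495 -0.346  0.061]
[0.22468575 0.58318176 0.23130606] [ 3.92175124e-06  1.82847358e-01  9.83141314e-01 -1.54289224e-05] 1.0
```

View pics/top0.png

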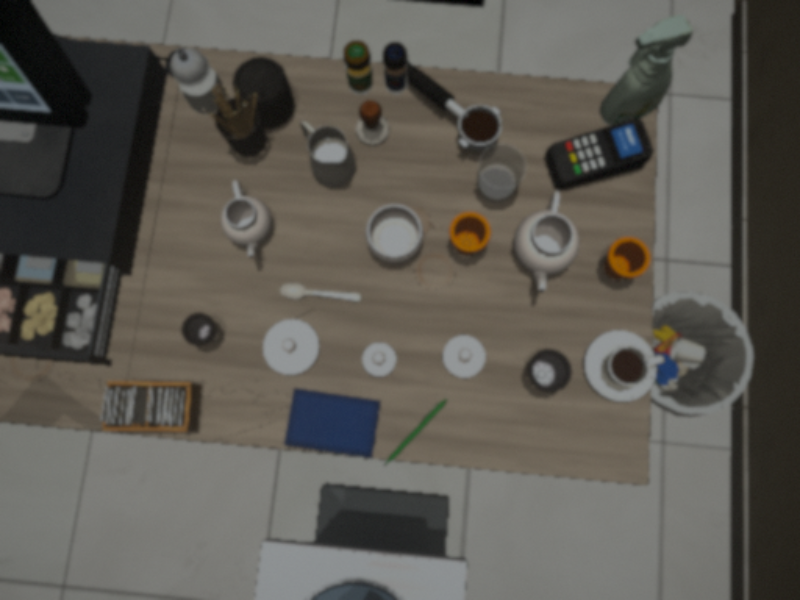

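View pics/side0.png

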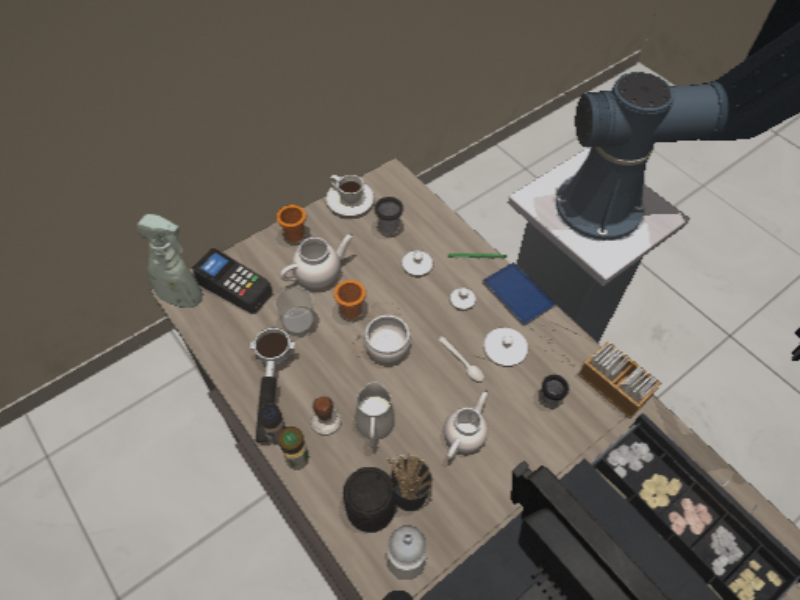

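```bash
cat > fit.py <<'E'
from h import *
from scipy.optimize import least_squares
def circ(X,zlo,zhi):
    Y=X[(X[:,2]>zlo)&(X[:,2]<zhi)]
    f=lambda q:np.hypot(Y[:,0]-q[0],Y[:,1]-q[1])-q[2]
    r=least_squares(f,[*((Y[:,:2].max(0)+Y[:,:2].min(0))/2),.03],loss="soft_l1",f_scale=.002)
    return r.x.round(4),len(Y)
def measure(p,t,n=1):
    B={"large_teapot":(.087,.098),"small_teapot":(.073,.083),"sugar_bowl":(.055,.066),"large_strainer":(.067,.08),"small_strainer":(.051,.064),"large_pot_lid":(.0255,.05),"small_pot_lid":(.0255,.05),"sugar_lid":(.0235,.05)}[t]
    out=[]
    for s in models.silhouettes(p,t)[:n]:
        X,u,v=cloud(p,s["region"]); Z=X[(X[:,2]>B[0])&(X[:,2]<B[1])]
        bb=(Z[:,:2].max(0)+Z[:,:2].min(0))/2
        c,k=circ(X,*B); m=np.array([p["color"][a,b] for a,b,z in zip(v,u,X[:,2]) if B[0]<z<B[1]]).mean(0).round()
        print(t,round(s["score"],2),"bbox c",bb.round(4),"mean",Z.mean(0).round(4),"circ",c,k,"ztop",np.percentile(X[:,2],97).round(4),"bgr",m)
E
python3 - <<'E'
from fit import *
for n in("top","side"):
    p=cams.grab_frame(n);print(n)
    for t in N[:8]: measure(p,t,3 if t=="large_strainer" else 1)
    if n=="top": cv2.imwrite("pics/crop0.png",cv2.resize(p["color"][110:265,270:440],None,fx=4,fy=3.8,interpolation=cv2.INTER_CUBIC))
E
```

```text
top
large_teapot 0.57 bbox c [ 0.653  -0.2437] mean [ 0.6527 -0.2444  0.0914] circ [ 0.6533 -0.2439  0.0304] 116 ztop 0.0918 bgr [114. 116. 116.]
small_teapot 0.86 bbox c [0.6457 0.2462] mean [0.6458 0.2468 0.0768] circ [0.6458 0.2462 0.0234] 88 ztop 0.0776 bgr [102. 104. 105.]
sugar_bowl 0.86 bbox c [0.645 0.002] mean [0.6436 0.002  0.0594] circ [0.6443 0.0017 0.0417] 181 ztop 0.0611 bgr [112. 115. 115.]
large_strainer 0.88 bbox c [ 0.4439 -0.2542] mean [ 0.4442 -0.2545  0.0714] circ [ 0.4444 -0.2543  0.0289] 260 ztop 0.0744 bgr [47. 50. 53.]
large_strainer 0.73 bbox c [ 0.6495 -0.1177] mean [ 0.6478 -0.1182  0.0712] circ [ 0.6496 -0.1179  0.0284] 209 ztop 0.0743 bgr [ 14.  79. 127.]
large_strainer 0.68 bbox c [ 0.631  -0.3679] mean [ 0.6294 -0.368   0.0713] circ [ 0.6318 -0.3682  0.0285] 226 ztop 0.0737 bgr [ 13.  77. 127.]
small_strainer 0.93 bbox c [0.4589 0.2907] mean [0.4582 0.2905 0.0552] circ [0.4586 0.2904 0.022 ] 193 ztop 0.0581 bgr [40. 43. 47.]
large_pot_lid 0.87 bbox c [ 0.4605 -0.1277] mean [ 0.4598 -0.1278  0.0374] circ [ 0.4599 -0.1278  0.007 ] 55 ztop 0.0386 bgr [136
[... 308 characters left out ...]
.655  -0.2402] mean [ 0.6585 -0.2356  0.0909] circ [ 0.6546 -0.2414  0.0299] 55 ztop 0.0909 bgr [134. 137. 141.]
small_teapot 0.82 bbox c [0.6474 0.2483] mean [0.6479 0.2473 0.0772] circ [0.6469 0.2483 0.0233] 72 ztop 0.0784 bgr [162. 164. 167.]
sugar_bowl 0.57 bbox c [0.6458 0.0043] mean [0.6504 0.0044 0.0587] circ [0.6458 0.0037 0.0418] 121 ztop 0.0607 bgr [157. 159. 163.]Traceback (most recent call last):
  File "<stdin>", line 4, in <module>
  File "fit.py", line 13, in measure
    bb=(Z[:,:2].max(0)+Z[:,:2].min(0))/2
        ~~~~~~~~~~~^^^
    return umr_maximum(a, axis, None, out, keepdims, initial, where)
ValueError: zero-size array to reduction operation maximum which has no identity
```

View pics/crop0.png

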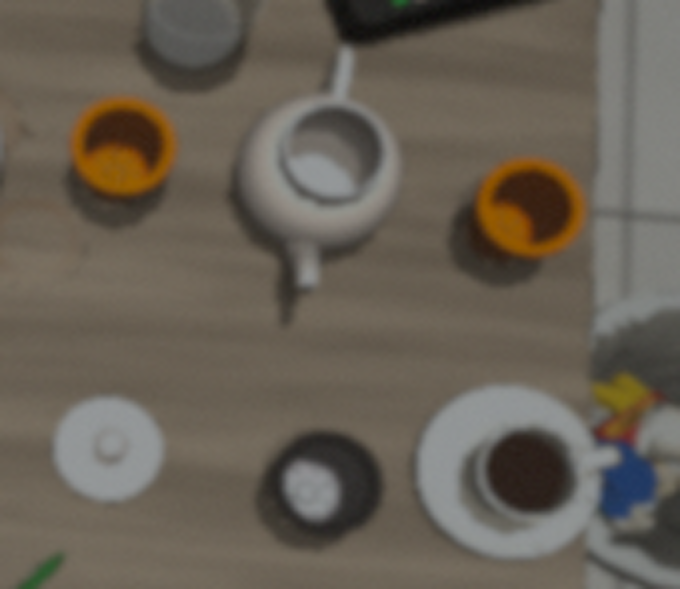

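The candidates for the large strainer in the 512-px top picture are black at (350,240), orange at (301,151) and orange at (402,162). The black one is the right one: it matches the black ring in the description, and the enlarged crop confirms it. The small strainer is at (129,213), and the lids are at (185,222), (242,230) and (297,228). The cup stands at the right end, at (405,235).

```bash
sed -i 's/        bb=/        if len(Z)<8: print(t,"few",len(Z));continue\n        bb=/' fit.py
python3 - <<'E'
from fit import *
p=cams.grab_frame("side")
for t in N[3:8]: measure(p,t,3 if t=="large_strainer" else 1)
p=cams.grab_frame("top")
for n,t,c in(("top","large_teapot",(.6533,-.2439)),("top","small_teapot",(.6458,.2462)),("side","large_teapot",(.6546,-.2414)),("side","small_teapot",(.6469,.2483))):
    q=cams.grab_frame(n); X=cloud(q,models.silhouettes(q,t)[0]["region"])[0]
    d=X[:,:2]-c; r=np.hypot(*d.T); m=abs(d[:,1])>abs(d[:,0])*1.0
    print(n,t,[(k,round(float(np.percentile(r[m&(abs(X[:,2]-k/1000)<.003)],90)),4)) for k in range(30,95,4) if (m&(abs(X[:,2]-k/1000)<.003)).sum()>4])
    Y=X[(r>.045 if "large" in t else r>.036)]; a=np.arctan2(Y[:,1]-c[1],Y[:,0]-c[0]); print("axis deg",np.degrees(.5*np.angle(np.exp(2j*a[Y[:,2]>.05]).mean())))
E
```

```text
large_strainer 0.91 bbox c [ 0.6511 -0.1163] mean [ 0.6526 -0.1159  0.0713] circ [ 0.6523 -0.1157  0.0289] 128 ztop 0.075 bgr [ 50. 109. 176.]
large_strainer 0.65 bbox c [ 0.4452 -0.2529] mean [ 0.4458 -0.2525  0.071 ] circ [ 0.4463 -0.2528  0.0288] 97 ztop 0.0741 bgr [48. 51. 54.]
large_strainer 0.61 bbox c [ 0.6346 -0.3668] mean [ 0.6355 -0.3662  0.0714] circ [ 0.6345 -0.3662  0.0288] 108 ztop 0.0742 bgr [ 42. 100. 166.]
small_strainer 0.6 bbox c [0.4593 0.2926] mean [0.4603 0.2914 0.0553] circ [0.4606 0.2923 0.0221] 120 ztop 0.0588 bgr [43. 44. 46.]
large_pot_lid 0.77 bbox c [ 0.463  -0.1263] mean [ 0.4635 -0.1241  0.0354] circ [ 0.4624 -0.1245  0.0071] 31 ztop 0.0392 bgr [162. 165. 169.]
small_pot_lid 0.68 bbox c [0.4442 0.0091] mean [0.4458 0.0102 0.0359] circ [0.4439 0.0092 0.0073] 31 ztop 0.0404 bgr [167. 170. 174.]
sugar_lid 0.8 bbox c [0.4519 0.1531] mean [0.4532 0.154  0.0342] circ [0.4521 0.1534 0.0075] 36 ztop 0.035 bgr [171. 173. 177.]
top large_teapot [(34, 0.0518), (38, 0.052), (42, 0.0523), (46, 0.0522), (50, 0.0511), (54, 0.0503), (58, 0.0489), (62, 0.0474), (66, 0.0
[... 201 characters left out ...]
398), (46, 0.0388), (50, 0.0374), (54, 0.0354), (58, 0.0328), (62, 0.0301), (66, 0.0266), (70, 0.0246), (74, 0.0244), (78, 0.0248), (82, 0.0248)]
axis deg 21.143915724491674
side large_teapot [(30, 0.0524), (34, 0.0524), (38, 0.0526), (42, 0.0521), (46, 0.0521), (50, 0.0513), (54, 0.0506), (58, 0.0476), (62, 0.0468), (66, 0.0448), (70, 0.0426), (74, 0.0399), (78, 0.0359), (82, 0.0329), (86, 0.0314), (90, 0.031), (94, 0.0312)]
axis deg -2.3069849193540666
side small_teapot [(30, 0.0403), (34, 0.0401), (38, 0.0401), (42, 0.0399), (46, 0.0388), (50, 0.0372), (54, 0.0356), (58, 0.0322), (62, 0.0302), (66, 0.0276), (70, 0.0243), (74, 0.025), (78, 0.0249), (82, 0.0246)]
axis deg 20.505550767847545
```

```bash
python3 -m inch '[[[0.587,-0.7295,0,0.4,1],[0.587,-0.7295,0,0.4,1],[0.587,-0.7295,0,0.4,1],[0.587,-0.7295,0,0.4,1],[0.587,-0.7295,0,0.4,1],[0.587,-0.7295,0,0.4,1],[0.587,-0.7295,0,0.4,1],[0.587,-0.7295,-0.15,0.4,1],[0.587,-0.7295,-0.25,0.4,1]]]' 30
python3 - <<'E'
from fit import *
for n in("top","side"):
    p=cams.grab_frame(n); cv2.imwrite(f"pics/{n}1.png",cv2.resize(p["color"][170:290,80:180] if n=="top" else p["color"][190:300,290:430],None,fx=5,fy=5))
E
```

```text
clock: 3.58
tool_pos: [0.4585, 0.2916, 0.1299]
tcp_rot: [-0.001, -0.13, 0.992, 0.0]
contact_force: [0.1, 1.0, -0.5]
width: 1.002
gripper_force: 0.0
```

View pics/side1.png

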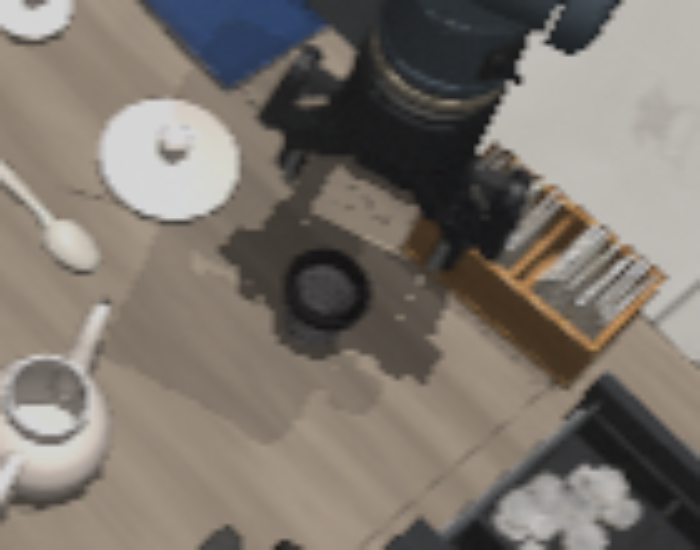

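```bash
python3 -m inch '[[[0.002,0,-0.12,0,1],[0.002,0,-0.21,0,1],[0.002,0,-0.236,0,1],[0.002,0,-0.236,0,1],[0.002,0,-0.236,0,0.2],[0.002,0,-0.236,0,0],[0.002,0,-0.236,0,0],[0.002,0,-0.236,0,0],[0.002,0,-0.236,0,0]]]' 30
```

```text
clock: 4.8
tool_pos: [0.4614, 0.2919, 0.0387]
tcp_rot: [0.002, -0.13, 0.992, 0.0]
contact_force: [0.1, 0.1, 6.5]
width: 0.593
gripper_force: 30.1
```

```bash
python3 -m inch '[[[0,0,0.06,0,0],[0,0,0.15,0,0],[0,0,0.275,0,0],[0.1,-0.02,0.275,0,0],[0.22,-0.05,0.275,0,0],[0.34,-0.08,0.275,0,0],[0.44,-0.105,0.275,0,0],[0.467,-0.11,0.275,0,0],[0.467,-0.11,0.275,0,0],[0.467,-0.11,0.275,0,0]]]'
cat > held.py <<'E'
import sys
from fit import *
pot,st,z0,z1,rp=sys.argv[1],sys.argv[2],float(sys.argv[3]),float(sys.argv[4]),float(sys.argv[5])
for n in("top","side"):
    p=cams.grab_frame(n); measure(p,pot)
    S=models.silhouettes(p,st); 
    for s in S[:3]:
        X,u,v=cloud(p,s["region"]); Z=X[(X[:,2]>z0)&(X[:,2]<z1)]
        print(n,st,round(s["score"],2),np.round(s["rect"]),len(Z),"zmax",np.percentile(X[:,2],97).round(3), "circ",circ(X,z0,z1) if len(Z)>10 else "")
    if len(S):
        l,t,r,b=np.round(S[0]["rect"]).astype(int); cv2.imwrite(f"pics/{sys.argv[6]}_{n}.png",cv2.resize(p["color"][max(t-35,0):b+45,max(l-45,0):r+45],None,fx=5,fy=5))
print({k:readout.get_obs()[k] for k in("tool_pos","contact_force","width")})
E
python3 held.py small_teapot small_strainer 0.13 0.17 .025 h1
```

```text
clock: 6.05
tool_pos: [0.6451, 0.2479, 0.1468]
tcp_rot: [-0.001, -0.13, 0.991, 0.0]
contact_force: [-0.4, 0.4, -1.3]
width: 0.595
gripper_force: 31.4
small_teapot 0.78 bbox c [0.6226 0.2438] mean [0.6355 0.2376 0.077 ] circ [0.6454 0.2458 0.023 ] 53 ztop 0.0777 bgr [79. 83. 87.]
top small_strainer 0.76 [133. 124. 157. 140.] 217 zmax 0.166 circ (array([0.6398, 0.2464, 0.0205]), 217)
small_teapot 0.94 bbox c [0.648  0.2479] mean [0.6545 0.2533 0.077 ] circ [0.6469 0.2484 0.0234] 53 ztop 0.0786 bgr [126. 131. 137.]
side small_strainer 0.54 [297. 245. 311. 267.] 171 zmax 0.167 circ (array([0.6466, 0.2499, 0.0205]), 171)
side small_strainer 0.54 [179. 153. 223. 188.] 0 zmax 0.092 circ 
{'tool_pos': array([0.64650851, 0.24778416, 0.14709962]), 'contact_force': array([ 0.18120552, -0.02219836, -1.07355343]), 'width': 0.588711871509647}
```

View pics/h1_side.png

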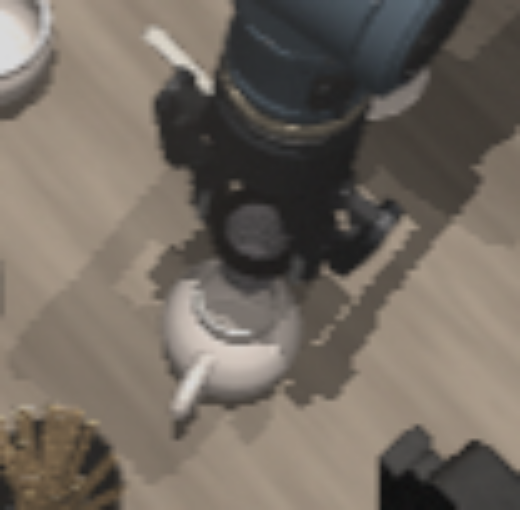

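```bash
python3 -m inch '[[[0,-0.0025,-0.05,0,0],[0,-0.0025,-0.1,0,0],[0,-0.0025,-0.13,0,0],[0,-0.0025,-0.15,0,0],[0,-0.0025,-0.165,0,0],[0,-0.0025,-0.175,0,0],[0,-0.0025,-0.18,0,0],[0,-0.0025,-0.18,0,0]]]'
```

```text
clock: 7.35
tool_pos: [0.6472, 0.2465, 0.0751]
tcp_rot: [0.0, -0.13, 0.992, 0.0]
contact_force: [0.2, 0.9, -0.4]
width: 0.594
gripper_force: 31.4
```

```bash
python3 -m inch '[[[0,0,-0.006,0,0],[0,0,-0.011,0,0],[0,0,-0.011,0,0],[0,0,-0.011,0,0.3],[0,0,-0.011,0,0.4],[0,0,-0.011,0,0.4],[0,0,0.03,0,0.6],[0,0,0.15,0,0.6],[0,0,0.3,0,1],[0,0,0.3,0,1]]]'
```

```text
clock: 8.6
tool_pos: [0.6514, 0.2474, 0.2031]
tcp_rot: [0.008, -0.13, 0.991, 0.001]
contact_force: [0.6, 0.2, 0.3]
width: 1.003
gripper_force: 0.0
```

```bash
python3 -m inch '[[[-0.15,-0.15,0.1,0,1],[-0.3,-0.3,0.1,0,1],[-0.4,-0.45,0.1,0,1],[-0.5,-0.6,0.1,-0.1,1],[-0.5,-0.75,0.1,-0.2,1],[-0.5,-0.9,0.1,-0.2,1],[-0.5,-1,0.1,-0.2,1],[-0.5,-1,0.1,-0.2,1]]]'
cat > chk.py <<'E'
import sys
from fit import *
for n in("top","side"):
    p=cams.grab_frame(n)
    for t in sys.argv[2:]:
        for s in models.silhouettes(p,t)[:3]:
            X,u,v=cloud(p,s["region"]); zt=np.percentile(X[:,2],95); 
            Y=X[X[:,2]>zt-.006]; A=np.c_[Y[:,:2]-Y[:,:2].mean(0),np.ones(len(Y))]; pl=np.linalg.lstsq(A,Y[:,2],rcond=None)[0]
            print(n,t,round(s["score"],2),"ztop",zt.round(4),"circ",circ(X,zt-.006,zt+.006),"tilt deg",np.degrees(pl[:2]).round(1))
    l,t,r,b=np.round(models.silhouettes(p,sys.argv[2])[0]["rect"]).astype(int); cv2.imwrite(f"pics/{sys.argv[1]}_{n}.png",cv2.resize(p["color"][max(t-25,0):b+25,max(l-25,0):r+25],None,fx=6,fy=6))
E
python3 chk.py c1 small_teapot small_strainer
```

```text
clock: 9.6
tool_pos: [0.4466, -0.1565, 0.2354]
tcp_rot: [0.0, 0.028, 1.0, -0.0]
contact_force: [0.4, 0.7, 0.0]
width: 0.999
gripper_force: 0.0
top small_teapot 0.79 ztop 0.0662 circ (array([0.6508, 0.2526, 0.0331]), 103) tilt deg [-1.1 -3.7]
top small_strainer 0.62 ztop 0.0896 circ (array([0.6441, 0.2451, 0.022 ]), 185) tilt deg [-0.   0.3]
side small_teapot 0.84 ztop 0.0754 circ (array([0.6262, 0.2367, 0.0455]), 39) tilt deg [ 4.2 -1.2]
side small_teapot 0.6 ztop 0.0738 circ (array([ 0.4461, -0.2525,  0.0293]), 98) tilt deg [1.2 0.6]
side small_strainer 0.79 ztop 0.0896 circ (array([0.6463, 0.248 , 0.0214]), 109) tilt deg [0.8 1.2]
```

```bash
python3 -m inch '[[[-0.004,-0.13,0,0,1],[-0.004,-0.25,-0.05,0,1],[-0.004,-0.25,-0.15,0,1],[-0.004,-0.25,-0.25,0,1],[-0.004,-0.25,-0.25,0,1],[-0.004,-0.25,-0.25,0,1]]]'
```

```text
clock: 10.75
tool_pos: [0.4464, -0.2534, 0.1359]
tcp_rot: [0.001, 0.026, 1.0, -0.0]
contact_force: [0.8, -0.3, 0.4]
width: 0.998
gripper_force: 0.0
```

```bash
python3 -m inch '[[[-0.002,0,-0.1,0,1],[-0.002,0,-0.17,0,1],[-0.002,0,-0.195,0,1],[-0.002,0,-0.195,0,1],[-0.002,0,-0.195,0,0.5],[-0.002,0,-0.195,0,0.3],[-0.002,0,-0.195,0,0.3],[-0.002,0,-0.195,0,0.3]]]'
python3 -m inch '[[[0,0,0.04,0,0.3],[0,0,0.1,0,0.3],[0,0,0.2,0,0.3],[0,0,0.325,0,0.3],[0.1,0,0.325,0,0.3],[0.22,0.01,0.325,0,0.3],[0.34,0.02,0.325,0,0.3],[0.44,0.027,0.325,0,0.3],[0.522,0.027,0.325,0,0.3],[0.522,0.027,0.325,0,0.3],[0.522,0.027,0.325,0,0.3]]]'
python3 held.py large_teapot large_strainer 0.18 0.22 .032 h2
```

```text
clock: 11.75
tool_pos: [0.4456, -0.2544, 0.0585]
tcp_rot: [0.001, 0.027, 1.0, -0.001]
contact_force: [-0.0, 0.7, 6.0]
width: 0.74
gripper_force: 32.1
clock: 13.12
tool_pos: [0.6524, -0.2424, 0.1871]
tcp_rot: [-0.001, 0.027, 1.0, 0.0]
contact_force: [1.1, 0.2, -1.5]
width: 0.744
gripper_force: 34.2
top large_strainer 0.73 [391. 152. 417. 177.] 0 zmax 0.076 circ 
top large_strainer 0.49 [287. 137. 308. 160.] 0 zmax 0.075 circ 
large_teapot 0.67 bbox c [ 0.6548 -0.2388] mean [ 0.6594 -0.2292  0.0905] circ [ 0.6546 -0.2412  0.0297] 47 ztop 0.0902 bgr [115. 120. 126.]
side large_strainer 0.72 [215. 178. 232. 206.] 0 zmax 0.074 circ 
side large_strainer 0.7 [192. 135. 209. 156.] 101 zmax 0.202 circ (array([ 0.653 , -0.2388,  0.0285]), 101)
side large_strainer 0.49 [177. 128. 193. 156.] 0 zmax 0.075 circ 
{'tool_pos': array([ 0.65283121, -0.24299211,  0.18718631]), 'contact_force': array([ 0.28956893,  0.06374597, -0.67957163]), 'width': 0.7418737185756874}
```

```bash
python3 -m inch '[[[0.003,-0.0035,-0.06,0,0.3],[0.003,-0.0035,-0.12,0,0.3],[0.003,-0.0035,-0.17,0,0.3],[0.003,-0.0035,-0.2,0,0.3],[0.003,-0.0035,-0.22,0,0.3],[0.003,-0.0035,-0.23,0,0.3],[0.003,-0.0035,-0.237,0,0.3],[0.003,-0.0035,-0.237,0,0.3]]]'
```

```text
clock: 14.42
tool_pos: [0.6549, -0.2442, 0.0924]
tcp_rot: [0.0, 0.027, 1.0, -0.0]
contact_force: [0.1, 0.6, -0.9]
width: 0.741
gripper_force: 34.1
```

```bash
python3 -m inch '[[[0,0,-0.006,0,0.3],[0,0,-0.013,0,0.3],[0,0,-0.013,0,0.3],[0,0,-0.013,0,0.7],[0,0,-0.013,0,0.8],[0,0,-0.013,0,0.8],[0,0,0.03,0,0.8],[0,0,0.15,0,0.8],[0,0,0.3,0,1],[0,0,0.3,0,1]]]'
python3 -m inch '[[[-0.15,0.08,0.1,0,0.6],[-0.3,0.16,0.1,0,0],[-0.43,0.25,0.1,0,-0.2],[-0.485,0.29,0.1,0,-0.2],[-0.485,0.29,0.1,0,-0.2],[-0.485,0.29,0.1,0,-0.2]]]'
python3 chk.py c2 large_teapot large_strainer large_pot_lid
```

```text
clock: 15.68
tool_pos: [0.6586, -0.2462, 0.2205]
tcp_rot: [0.007, 0.027, 1.0, -0.004]
contact_force: [-0.1, 1.0, -0.9]
width: 0.998
gripper_force: 0.0
clock: 16.42
tool_pos: [0.4617, -0.1288, 0.2528]
tcp_rot: [0.001, 0.027, 1.0, -0.001]
contact_force: [1.0, -0.3, -0.1]
width: 0.4
gripper_force: 0.0
top large_teapot 0.76 ztop 0.1008 circ (array([ 0.6535, -0.2436,  0.0322]), 21) tilt deg [-145.8   48.7]
top large_strainer 0.79 ztop 0.0737 circ (array([ 0.6321, -0.3686,  0.0286]), 219) tilt deg [0.4 0.4]
top large_strainer 0.65 ztop 0.1036 circ (array([ 0.6531, -0.244 ,  0.0288]), 242) tilt deg [0.  0.2]
top large_pot_lid 0.81 ztop 0.3945 circ (array([ 0.4643, -0.1295,  0.0414]), 8) tilt deg [-227.5  128.4]
side large_teapot 0.82 ztop 0.0865 circ (array([ 0.6284, -0.2841,  0.0771]), 42) tilt deg [-0.6  8.9]
side large_strainer 0.84 ztop 0.0738 circ (array([ 0.6341, -0.3657,  0.0285]), 99) tilt deg [ 0.  -0.5]
side large_strainer 0.71 ztop 0.1039 circ (array([ 0.655 , -0.2419,  0.0293]), 119) tilt deg [ 0.3 -0.2]
side large_strainer 0.64 ztop 0.074 circ (array([ 0.6521, -0.1153,  0.0289]), 124) tilt deg [-0.  -0.4]
side large_pot_lid 0.63 ztop 0.0382 circ (array([ 0.4622, -0.1257,  0.0074]), 21) tilt deg [-3.4  5.7]
```

```bash
python3 -m inch '[[[0,0.002,-0.15,0,-0.2],[0,0.002,-0.3,0,-0.2],[0,0.002,-0.44,0,-0.2],[0,0.002,-0.48,0,-0.2],[0,0.002,-0.48,0,-0.2],[0,0.002,-0.48,0,-0.2],[0,0.002,-0.48,0,-0.2]]]'
python3 - <<'E'
from h import *
for n,c in(("top",(210,245,280,315)),("side",(155,185,250,285))):
    p=cams.grab_frame(n)
    cv2.imwrite(f"pics/g_{n}.png",cv2.resize(p["color"][c[0]-30:c[1]+30,c[2]-30:c[3]+30],None,fx=6,fy=6))
print(readout.get_obs()["tool_pos"])
E
```

```text
clock: 17.8
tool_pos: [0.4616, -0.1279, 0.0613]
tcp_rot: [0.001, 0.027, 1.0, -0.001]
contact_force: [0.1, -0.5, -0.8]
width: 0.397
gripper_force: 0.0
[ 0.46137051 -0.12775349  0.06120325]
```

View pics/g_side.png

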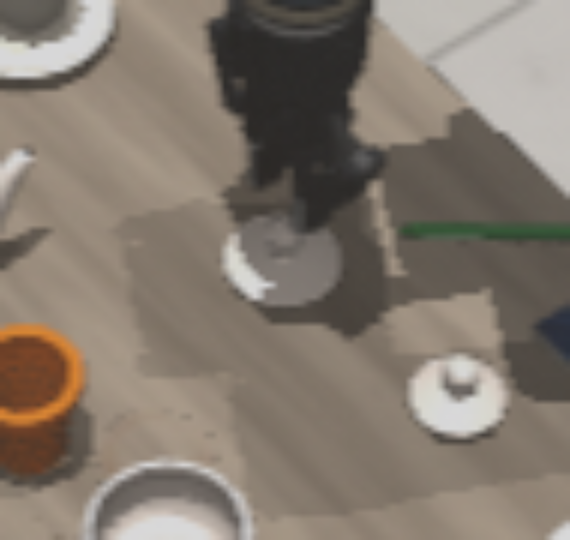

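```bash
python3 -m inch '[[[0,0,-0.05,0,-0.2],[0,0,-0.09,0,-0.2],[0,0,-0.098,0,-0.2],[0,0,-0.098,0,-0.2],[0,0,-0.098,0,-0.5],[0,0,-0.098,0,-0.7],[0,0,-0.098,0,-0.7],[0,0,-0.098,0,-0.7]]]' 35
```

```text
clock: 18.9
tool_pos: [0.4612, -0.1278, 0.0216]
tcp_rot: [0.001, 0.027, 1.0, -0.0]
contact_force: [-0.6, -0.5, 7.1]
width: 0.207
gripper_force: 34.4
```

```bash
python3 -m inch '[[[0,0,0.03,0,-0.7],[0,0,0.1,0,-0.7],[0,0,0.22,0,-0.7],[0,0,0.35,0,-0.7],[0.08,-0.05,0.35,0,-0.7],[0.18,-0.11,0.35,0,-0.7],[0.28,-0.17,0.35,0,-0.7],[0.38,-0.23,0.35,0,-0.7],[0.46,-0.28,0.35,0,-0.7],[0.483,-0.291,0.35,0,-0.7],[0.483,-0.291,0.35,0,-0.7],[0.483,-0.291,0.35,0,-0.7]]]'
cat > lid.py <<'E'
import sys
from fit import *
t,zl=sys.argv[1],float(sys.argv[2])
for n in("top","side"):
    p=cams.grab_frame(n)
    for s in models.silhouettes(p,t)[:3]:
        X,u,v=cloud(p,s["region"]); zm=np.median(X[:,2])
        Y=X[abs(X[:,2]-zl)<.012]
        if len(Y)<15: continue
        A=np.c_[Y[:,:2]-Y[:,:2].mean(0),np.ones(len(Y))]; pl=np.linalg.lstsq(A,Y[:,2],rcond=None)[0]
        C,_=cv2.minEnclosingCircle(Y[:,:2].astype(np.float32)*1000)
        print(n,t,round(s["score"],2),np.round(s["rect"]),"zmed",zm.round(4),len(Y),"encl",np.round(C,1),round(_,1),"lo",Y.min(0).round(4),"hi",Y.max(0).round(4),"tilt",np.degrees(pl[:2]).round(1))
        l,a,r,b=np.round(s["rect"]).astype(int); cv2.imwrite(f"pics/{sys.argv[3]}_{n}.png",cv2.resize(p["color"][max(a-25,0):b+25,max(l-25,0):r+25],None,fx=6,fy=6))
print(readout.get_obs()["tool_pos"])
E
python3 lid.py large_pot_lid .153 l1
```

```text
clock: 20.4
tool_pos: [0.6523, -0.2425, 0.1607]
tcp_rot: [-0.001, 0.027, 1.0, 0.001]
contact_force: [0.1, 0.3, -0.7]
width: 0.213
gripper_force: 34.5
side large_pot_lid 0.64 [186. 142. 212. 158.] zmed 0.1533 196 encl [ 653.6 -240. ] 34.2 lo [ 0.6196 -0.2711  0.1448] hi [ 0.6863 -0.2081  0.1641] tilt [-1.3 -3.1]
[ 0.65318943 -0.24319177  0.16116492]
```

```bash
python3 -m inch '[[[0.003,-0.003,-0.04,0,-0.7],[0.003,-0.003,-0.07,0,-0.7],[0.003,-0.003,-0.09,0,-0.7],[0.003,-0.003,-0.1,0,-0.7],[0.003,-0.003,-0.107,0,-0.7],[0.003,-0.003,-0.107,0,-0.7],[0.003,-0.003,-0.107,0,-0.7]]]'
```

```text
clock: 21.48
tool_pos: [0.6554, -0.2451, 0.1186]
tcp_rot: [0.0, 0.027, 1.0, -0.0]
contact_force: [-0.5, 0.2, -0.6]
width: 0.21
gripper_force: 34.5
```

```bash
python3 -m inch '[[[0,0,-0.004,0,-0.7],[0,0,-0.008,0,-0.7],[0,0,-0.008,0,-0.7],[0,0,-0.008,0,-0.4],[0,0,-0.008,0,-0.2],[0,0,-0.008,0,-0.2],[0,0,0.05,0,-0.2],[0,0,0.18,0,-0.2],[0,0,0.3,0,-0.2],[0,0,0.3,0,-0.2]]]'
python3 -m inch '[[[-0.1,0.13,0,0,-0.2],[-0.21,0.25,0,0,-0.2],[-0.32,0.37,0,0,-0.2],[-0.42,0.49,0,0.1,-0.2],[-0.5,0.58,0,0.1,-0.2],[-0.527,0.627,0,0.1,-0.2],[-0.527,0.627,0,0.1,-0.2],[-0.527,0.627,0,0.1,-0.2]]]'
python3 lid.py large_pot_lid .11 l2
```

```text
clock: 22.72
tool_pos: [0.6578, -0.2464, 0.2438]
tcp_rot: [0.005, 0.027, 1.0, -0.003]
contact_force: [-0.0, -0.5, 0.0]
width: 0.399
gripper_force: 0.0
clock: 23.72
tool_pos: [0.4462, 0.0047, 0.2382]
tcp_rot: [0.001, -0.052, 0.999, -0.001]
contact_force: [-0.3, -0.4, 0.0]
width: 0.398
gripper_force: 0.0
top large_pot_lid 0.91 [340. 136. 370. 160.] zmed 0.1088 519 encl [ 653.8 -246. ] 33.9 lo [ 0.6225 -0.2784  0.1013] hi [ 0.6859 -0.2133  0.1219] tilt [0.5 0.1]
side large_pot_lid 0.64 [190. 148. 213. 168.] zmed 0.1086 238 encl [ 655.5 -243.7] 34.5 lo [ 0.6231 -0.2768  0.0996] hi [ 0.689  -0.2094  0.1218] tilt [-0.1 -1. ]
[0.44533932 0.00477023 0.23796335]
```

```bash
python3 -m inch '[[[-0.005,0.0055,-0.15,0,-0.2],[-0.005,0.0055,-0.3,0,-0.2],[-0.005,0.0055,-0.42,0,-0.2],[-0.005,0.0055,-0.47,0,-0.2],[-0.005,0.0055,-0.47,0,-0.2],[-0.005,0.0055,-0.47,0,-0.2]]]'
```

```text
clock: 24.68
tool_pos: [0.4432, 0.0076, 0.0506]
tcp_rot: [0.001, -0.051, 0.999, -0.0]
contact_force: [0.1, 0.5, 0.8]
width: 0.399
gripper_force: 0.0
```

```bash
python3 -m inch '[[[0,0,-0.05,0,-0.2],[0,0,-0.07,0,-0.2],[0,0,-0.073,0,-0.2],[0,0,-0.073,0,-0.2],[0,0,-0.073,0,-0.5],[0,0,-0.073,0,-0.7],[0,0,-0.073,0,-0.7],[0,0,-0.073,0,-0.7]]]' 35
```

```text
clock: 25.68
tool_pos: [0.4427, 0.0078, 0.0214]
tcp_rot: [0.001, -0.052, 0.999, -0.0]
contact_force: [-0.6, -0.6, 5.6]
width: 0.209
gripper_force: 34.2
```

```bash
python3 -m inch '[[[0,0,0.03,0,-0.7],[0,0,0.12,0,-0.7],[0,0,0.24,0,-0.7],[0.05,0.06,0.31,0,-0.7],[0.13,0.15,0.31,0,-0.7],[0.22,0.26,0.31,0,-0.7],[0.31,0.37,0.31,0,-0.7],[0.4,0.47,0.31,0,-0.7],[0.48,0.56,0.31,0,-0.7],[0.507,0.595,0.31,0,-0.7],[0.507,0.595,0.31,0,-0.7],[0.507,0.595,0.31,0,-0.7]]]'
python3 lid.py small_pot_lid .138 l3
```

```text
clock: 27.18
tool_pos: [0.6437, 0.2452, 0.1447]
tcp_rot: [-0.001, -0.052, 0.999, -0.0]
contact_force: [1.0, -0.2, -0.3]
width: 0.215
gripper_force: 34.5
top small_pot_lid 0.79 [140. 128. 158. 145.] zmed 0.1372 146 encl [635.9 242.1] 22.9 lo [0.617  0.2199 0.1291] hi [0.6453 0.2646 0.1492] tilt [12.9  4.1]
side small_pot_lid 0.45 [292. 252. 310. 270.] zmed 0.1376 154 encl [648.8 247.8] 26.6 lo [0.6331 0.2213 0.1277] hi [0.6716 0.2732 0.1498] tilt [-3.7 -2.7]
[0.64453836 0.24506444 0.14509554]
```

```bash
python3 -m inch '[[[0.002,0.001,-0.04,0,-0.7],[0.002,0.001,-0.07,0,-0.7],[0.002,0.001,-0.09,0,-0.7],[0.002,0.001,-0.102,0,-0.7],[0.002,0.001,-0.102,0,-0.7],[0.002,0.001,-0.102,0,-0.7]]]'
```

```text
clock: 28.12
tool_pos: [0.6462, 0.2465, 0.1045]
tcp_rot: [0.0, -0.052, 0.999, 0.0]
contact_force: [1.1, -0.2, -0.3]
width: 0.208
gripper_force: 34.5
```

```bash
python3 -m inch '[[[0,0,-0.004,0,-0.7],[0,0,-0.008,0,-0.7],[0,0,-0.008,0,-0.7],[0,0,-0.008,0,-0.4],[0,0,-0.008,0,-0.2],[0,0,-0.008,0,-0.2],[0,0,0.05,0,-0.2],[0,0,0.18,0,-0.2],[0,0,0.3,0,-0.2],[0,0,0.3,0,-0.2]]]'
python3 -m inch '[[[-0.12,-0.06,0,0,-0.2],[-0.25,-0.12,0,0,-0.2],[-0.37,-0.18,0,0,-0.2],[-0.46,-0.23,0,0,-0.2],[-0.488,-0.237,0,0,-0.2],[-0.488,-0.237,0,0,-0.2],[-0.488,-0.237,-0.1,0,-0.2],[-0.488,-0.237,-0.1,0,-0.2]]]'
python3 lid.py small_pot_lid .095 l4; python3 chk.py c3 sugar_bowl
```

```text
clock: 29.38
tool_pos: [0.649, 0.2471, 0.2297]
tcp_rot: [0.005, -0.052, 0.999, 0.001]
contact_force: [-0.6, 0.4, -0.1]
width: 0.403
gripper_force: 0.0
clock: 30.38
tool_pos: [0.4504, 0.1518, 0.1821]
tcp_rot: [-0.002, -0.052, 0.999, -0.0]
contact_force: [-0.4, -0.1, 1.1]
width: 0.405
gripper_force: 0.0
top small_pot_lid 0.68 [332. 124. 372. 186.] zmed 0.0636 55 encl [ 625.8 -238.6] 63.6 lo [ 0.5626 -0.2572  0.083 ] hi [ 0.689  -0.2111  0.1053] tilt [9.6 6. ]
top small_pot_lid 0.61 [143. 125. 162. 146.] zmed 0.0946 320 encl [646.7 245.9] 27.6 lo [0.6191 0.2187 0.0851] hi [0.6733 0.2729 0.1066] tilt [-0.8 -0.3]
side small_pot_lid 0.65 [292. 259. 309. 275.] zmed 0.0956 181 encl [647.3 247.3] 25.5 lo [0.6219 0.2235 0.0869] hi [0.6719 0.2714 0.1069] tilt [0.8 0.7]
[0.45219085 0.15193216 0.18496509]
top sugar_bowl 0.8 ztop 0.0605 circ (array([0.6441, 0.0017, 0.0417]), 187) tilt deg [-0.2 -0.3]
top sugar_bowl 0.27 ztop 0.1185 circ (array([0.6456, 0.2454, 0.0068]), 55) tilt deg [5.5 3.9]
side sugar_bowl 0.82 ztop 0.06 circ (array([0.646 , 0.004 , 0.0416]), 132) tilt deg [-0.4  0.2]
```

```bash
python3 -m inch '[[[-0.003,-0.002,-0.15,0,-0.2],[-0.003,-0.002,-0.28,0,-0.2],[-0.003,-0.002,-0.33,0,-0.2],[-0.003,-0.002,-0.33,0,-0.2],[-0.003,-0.002,-0.33,0,-0.2]]]'
```

```text
clock: 31.5
tool_pos: [0.4503, 0.1509, 0.0529]
tcp_rot: [0.001, -0.052, 0.999, 0.0]
contact_force: [-0.8, 0.1, -0.2]
width: 0.399
gripper_force: 0.0
```

```bash
python3 -m inch '[[[0.001,0,-0.05,0,-0.2],[0.001,0,-0.078,0,-0.2],[0.001,0,-0.083,0,-0.2],[0.001,0,-0.083,0,-0.2],[0.001,0,-0.083,0,-0.5],[0.001,0,-0.083,0,-0.7],[0.001,0,-0.083,0,-0.7],[0.001,0,-0.083,0,-0.7]]]' 35
```

```text
clock: 32.5
tool_pos: [0.4502, 0.1509, 0.0195]
tcp_rot: [0.001, -0.052, 0.999, 0.0]
contact_force: [-1.0, 0.6, 5.9]
width: 0.21
gripper_force: 34.3
```

```bash
python3 -m inch '[[[0,0,0.03,0,-0.7],[0,0,0.12,0,-0.7],[0,0,0.24,0,-0.7],[0.1,-0.07,0.25,0,-0.7],[0.2,-0.15,0.25,0,-0.7],[0.3,-0.23,0.25,0,-0.7],[0.39,-0.3,0.25,0,-0.7],[0.46,-0.36,0.25,0,-0.7],[0.485,-0.373,0.25,0,-0.7],[0.485,-0.373,0.25,0,-0.7],[0.485,-0.373,0.25,0,-0.7]]]'
python3 lid.py sugar_lid .11 l5
```

```text
clock: 33.88
tool_pos: [0.642, 0.0029, 0.1186]
tcp_rot: [-0.001, -0.052, 0.999, 0.0]
contact_force: [0.4, -0.4, -0.8]
width: 0.21
gripper_force: 34.6
top sugar_lid 0.57 [262. 143. 272. 156.] zmed 0.1092 100 encl [628.6 -29.1] 23.2 lo [ 0.6061 -0.0421  0.1053] hi [ 0.6505 -0.0212  0.1127] tilt [3.  8.2]
side sugar_lid 0.86 [235. 197. 264. 218.] zmed 0.1116 384 encl [643.8   5.5] 45.1 lo [ 0.6068 -0.0396  0.1034] hi [0.6864 0.0495 0.1214] tilt [-1.6 -1. ]
[0.64304251 0.00253894 0.11901041]
```

```bash
python3 -m inch '[[[0.003,-0.003,-0.04,0,-0.7],[0.003,-0.003,-0.07,0,-0.7],[0.003,-0.003,-0.09,0,-0.7],[0.003,-0.003,-0.1,0,-0.7],[0.003,-0.003,-0.106,0,-0.7],[0.003,-0.003,-0.106,0,-0.7],[0.003,-0.003,-0.106,0,-0.7]]]'
```

```text
clock: 34.95
tool_pos: [0.6454, 0.0003, 0.0769]
tcp_rot: [0.0, -0.052, 0.999, -0.0]
contact_force: [1.0, -0.5, -1.6]
width: 0.21
gripper_force: 34.6
```

```bash
python3 -m inch '[[[-0.002,0.003,0,0,-0.7],[-0.002,0.003,-0.004,0,-0.7],[-0.002,0.003,-0.009,0,-0.7],[-0.002,0.003,-0.009,0,-0.7],[-0.002,0.003,-0.009,0,-0.4],[-0.002,0.003,-0.009,0,-0.2],[-0.002,0.003,-0.009,0,-0.2],[-0.002,0.003,0.05,0,-0.2],[-0.002,0.003,0.18,0,-0.2],[-0.002,0.003,0.35,0,-0.2],[-0.002,0.003,0.35,0,-0.2]]]'
python3 -m inch '[[[-0.15,0.1,0.1,0,-0.2],[-0.3,0.2,0.1,0,-0.2],[-0.4,0.3,0.1,0,-0.2],[-0.5,0.4,0.1,0,-0.2],[-0.5,0.5,0.1,0,-0.2],[-0.5,0.6,0.1,0,-0.2],[-0.5,0.6,0.1,0,-0.2],[-0.5,0.6,0.1,0,-0.2]]]'
python3 lid.py sugar_lid .067 l6;python3 lid.py small_pot_lid .095 l7;python3 lid.py large_pot_lid .11 l8
python3 - <<'E'
from h import *
for n in("top","side"):
    p=cams.grab_frame(n); c=p["color"][90:260,90:440] if n=="top" else p["color"][90:300,130:400]
    cv2.imwrite(f"pics/end_{n}.png",cv2.resize(c,None,fx=2.25 if n=="top" else 2.8,fy=2.25 if n=="top" else 2.8))
E
```

```text
clock: 36.33
tool_pos: [0.6478, 0.0011, 0.2224]
tcp_rot: [0.006, -0.052, 0.999, -0.001]
contact_force: [-0.0, 0.9, 0.5]
width: 0.402
gripper_force: 0.0
clock: 37.33
tool_pos: [0.4437, 0.2411, 0.2557]
tcp_rot: [-0.001, -0.052, 0.999, -0.0]
contact_force: [-0.0, -0.3, -0.3]
width: 0.397
gripper_force: 0.0
top sugar_lid 0.78 [237. 131. 271. 164.] zmed 0.0661 939 encl [643.9   1.6] 45.7 lo [ 0.5984 -0.0413  0.0587] hi [0.6889 0.0468 0.0785] tilt [ 0.4 -0.3]
side sugar_lid 0.97 [234. 202. 260. 225.] zmed 0.0672 472 encl [646.7   1.7] 45.4 lo [ 0.6052 -0.0412  0.0592] hi [0.6871 0.0464 0.0774] tilt [-0.3 -0.1]
[0.44440276 0.24048375 0.256247  ]
top small_pot_lid 0.79 [142. 128. 164. 148.] zmed 0.0945 314 encl [646.4 246.1] 28.0 lo [0.6185 0.2191 0.0858] hi [0.6738 0.2717 0.1062] tilt [-0.9 -0.3]
top small_pot_lid 0.48 [331. 122. 371. 182.] zmed 0.0644 52 encl [ 627.5 -236.6] 61.7 lo [ 0.5658 -0.2744  0.083 ] hi [ 0.6891 -0.2122  0.1062] tilt [  8.8 -17.2]
[0.44447258 0.24103134 0.25652625]
top large_pot_lid 0.87 [341. 131. 370. 162.] zmed 0.1086 541 encl [ 654.  -244.7] 34.5 lo [ 0.6207 -0.2787  0.1003] hi [ 0.6882 -0.2102  0.1217] tilt [ 0.2 -0.3]
side large_pot_lid 0.61 [187. 149. 213. 165.] zmed 0.1086 239 encl [ 655.9 -243.4] 35.0 lo [ 0.6223 -0.2782  0.0992] hi [ 0.6893 -0.2099  0.1214] tilt [-0.1 -0.3]
[0.44434509 0.24146469 0.25656187]
```

View pics/end_side.png

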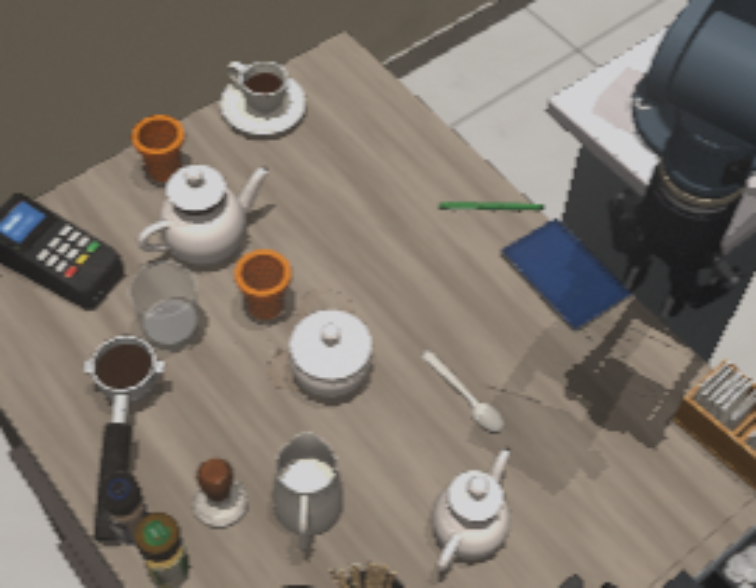

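View pics/end_top.png

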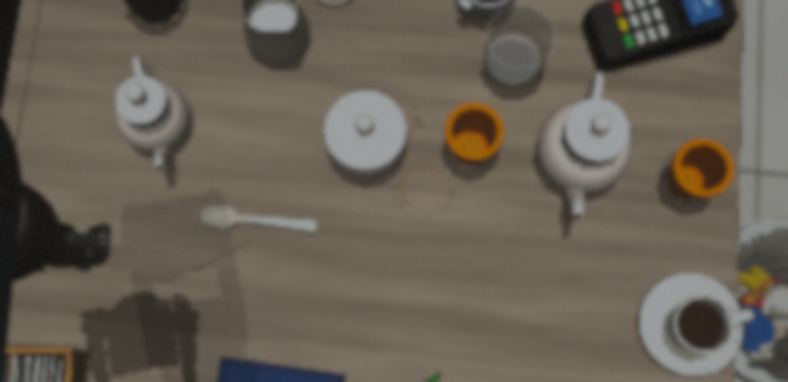

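Both pictures show the two pots and the bowl closed. In the side view the lids are at (195,190), (475,497) and (330,345). The cup is untouched and the gripper is clear of everything.

```bash
python3 -c "
from station import workorder
print(workorder.hand_in())"
```

```text
the job is handed in; nothing more can be done
None
```

The job is handed in: both strainers hang in their teapots, all three lids measured flat and seated at the right height, the pots and bowl stand where they were, the cup of coffee is untouched, and the robot's clock read about 38 s; the hand-in gave no verdict.

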